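# Stand the tipped bottle cradle back and lock it

### The job

The capped acid bottle has been left tipped forward in its tilting cradle. Stand it back by pushing it gently until the cradle is fully upright against its back stop, then flip the swung-back catch over so that it drops fully home over the cradle's locking pin. Only push, with the fingertips or the outside of the fingers: never take the bottle or the catch between the fingers, do not shove hard, and leave the things standing round it where they are.

Things in the scene. Friction and masses are not known exactly. Their poses are not given: they have to be found in the camera images.
- stand: steel tilting stand for one bottle, screwed down (it cannot be moved or lifted): grey base plate 160 x 130 x 8 mm with two upright side cheeks (outer faces at y = +-46 mm) and two rear posts 143 mm high. Origin on the worktop under the centre of the upright bottle. Its -x axis is the front, to which the bottle tips (roughly towards the robot); +x is the back, +y its left side, where the catch is; z up
- cradle (a joint): tilt of the cradle with the bottle, in rad: 0 = fully upright against the back stop, grows as it tips forward (to the stand's -x), at most 1.2. The pivots are stiff (about 0.08 Nm friction): it stays wherever it is left and needs only 1 to 3 N at the cap to move
- cradle_hinge (a point): tilting axis of the cradle: at [-12, 0, 62] mm in the stand's frame, axis along the stand's y
- bottle_cap (a point): centre of the red screw cap of the brown glass bottle (60 mm diameter, 126 mm high; cap 35 mm diameter and 18 mm high, its top 10 mm beyond this point along the bottle's axis). When upright it is at [0, 0, 146] mm in the stand's frame; it swings with the cradle on a radius of 85 mm about the tilting axis. Nothing stands in front of the cap and neck
- bottle_middle (a point): point on the bottle's axis 50 mm above its underside; at [0, 0, 80] mm in the stand's frame when upright
- lock_pin_end (a point): outer end of the cradle's steel locking pin, 8 mm diameter, along y, on the left side of the cradle; at [14, 62, 125] mm in the stand's frame when upright. The catch's 12 mm wide notch drops over it; if the cradle is not fully upright the notch misses the pin or jams on it
- catch (a joint): swing of the catch, in rad: 0 = lying level and forward, fully home over the pin; grows as it swings up (1.57 = straight up) and back; at most 2.3. Its pivot has about 0.025 Nm friction, so it stays where it is left and must be pushed all the way
- catch_hinge (a point): pivot axis of the catch at the top of the left rear post, taken at the level of the tab: at [56, 60, 133] mm in the stand's frame, axis along the stand's y
- catch_tab (a point): middle of the outer face of the catch's thumb tab, a small plate 18 mm long, 22 mm wide (along y) and 3 mm thick, bent outwards at the free end of the catch, 64 mm from the pivot axis. At [-8, 60, 137] mm in the stand's frame when home, this face then being on top; with the catch swung back this face looks backwards and is the one to push. About 25 mm clear of the bottle's side
- weight_brass: bystander: brass weight with a knob, 27 mm diameter, 34 mm high, loose on the worktop; origin under its centre
- bottle_small: bystander: clear reagent bottle with a blue screw cap, 51 mm diameter, 106 mm high, loose; origin under its centre
- beaker_glass: bystander: glass beaker, 64 mm diameter, 80 mm high, loose; origin under its centre

How it is judged:
By the outcome, as a careful person would: the job done as asked, in the order asked, and still so for the second after the job is handed in, with the robot touching nothing.
It also fails if it takes over 51 s, if anything falls off the work surface, if the arm or the gripper's body presses on something with over 40 N, if the wrist force passes 120 N, or if a joint passes its speed limit or range.

### The arm

A 6-joint arm with a two-finger parallel gripper is mounted at the origin on a cart in front of the work surface, level with it; the furniture and walls round the work are solid. World frame = base frame: x ahead of the robot, y to its left, z up, the work surface at z = 0. Lengths are in m, angles in rad, forces in N, time in s.
With the tool pointing down it reaches from about 0.325 to 0.9 m from the base axis. Payload 3.5 kg.
Tool frame: the origin (TCP) lies on the centre line of the jaws, within the pads' length; the fingertips stand env.tip_extent ahead of it and the grasp point (between the pads) is the TCP (env.tip_extent is the distance from the TCP to the fingertips, in m); z points along the fingers, y is the line along which they close (so a half turn about z gives the same grasp; the last joint's range is limited). The gripper opens to 85 mm and grips with 20 to 120 N. Pads are 22 mm wide; open, the fingers measure 114 mm over their backs; the gripper's body (76 mm by 85 mm) begins 54 mm behind the grasp point. The pads swing forward as they close: fully open they stand 13 mm farther back than shut.
Start: joints at [1.202, 0.276, -0.026, 1.268, 0, 1.467], TCP at [0.164, 0.603, 0.25] pointing down, gripper open.
Joint ranges: [-3.12, 3.12], [-0.85, 1.88], [-1.08, 1.24], [-1.95, 2.15], [-1.57, 1.53], [-3.14, 3.14]. Speed limits (rad/s): [2.57, 2.57, 3.14, 3.14, 3.14, 3.14].

### API

Orientations are given as a 3x3 rotation matrix whose columns are the frame's x, y, z axes.
In Python, from plant import env gives the robot as it stands. Calls block until the motion is done:
- env.move_to(position, orientation): joint-space move of the TCP to a pose.
- env.move_linear(position, orientation=None, vel=0.15): straight line of the TCP; orientation=None keeps the orientation; vel is the mean speed in m/s.
- env.set_joints(angles): joint-space move.
- env.grip(opening): opening from 0.0 (shut) to 1.0 (fully open); the grip force is fixed at half the most; returns when the fingers have stopped.
- env.hold(seconds).
- env.inverse_kinematics(position, orientation): joint angles nearest the present ones, or None.
- env.observe(): the state.
- env.camera(name): name is "scene" or "top"; returns a dict with "color" (384x512x3 uint8, red, green, blue), "camera_matrix" (3x3 intrinsics, pixels), "D" ([k1, k2, p1, p2, k3] as OpenCV has them; the pictures are not rectified), "view" (4x4, takes a point from world to camera coordinates). Camera axes: x right, y up, looking along -z (the intrinsics and any distortion apply to the point x, -y, -z); pixel columns grow to the right and rows downward; lengths in m; the calibration is good to about 2 mm. A picture is of the moment at which its call begins. There is no depth.
A pose or a line that the arm cannot do raises env.PlanningError and nothing moves.
- env.close_job(): hands the job in; it is judged then, once.
The state is a dict: "time": time; "q": joint angles; "dq": joint speeds; "effort": joint torques, N m; "eef_pos": TCP position; "tool_rot": TCP orientation; "ft_force": force on the tool from outside, world axes, zero at the start; "wrist_torque": the same for the moment, N m; "opening": opening from 0.0 (shut) to 1.0 (fully open); "finger_force": force on a finger pad.
Only numpy, scipy, OpenCV 4.12 (cv2) and the standard library are available. Lean on these libraries where they do the work, as an engineer would, in place of code of your own. Each camera call takes 0.05 s, during which the arm holds its last target. There are 200 camera calls.

## Working session

There is one attempt and no reset: what is moved stays moved. The work goes in short steps, each a Python script; the robot and the scene stay as the last script left them, time stands still between calls to the robot, and variables do not carry over. Pictures are saved under pics/ and viewed, at most 10 in all, crops included, and the job is handed in when it is done.

```bash
ls; mkdir -p pics; python3 - <<'E'
from plant import env
import cv2,numpy as np
for n in("scene","top"):
    c=env.camera(n); cv2.imwrite(f"pics/{n}0.png",c["color"][:,:,::-1]); print(n,c["camera_matrix"].tolist(),c["D"],np.round(c["view"],4).tolist())
a=[cv2.imread(f"pics/{n}0.png") for n in("scene","top")]
o=env.observe();print(o["time"],o["eef_pos"],o["tool_rot"],env.tip_extent,o["ft_force"])
E
```

```text
pics
scene [[486.01633534596857, 0.0, 251.38462916217816], [0.0, 486.01633534596857, 194.4164071226016], [0.0, 0.0, 1.0]] [-0.03485357  0.          0.          0.          0.        ] [[-0.8093, -0.5873, -0.0125, 0.2645], [0.3343, -0.4779, 0.8123, -0.4235], [-0.483, 0.6532, 0.5831, -0.5136], [0.0, 0.0, 0.0, 1.0]]
top [[467.8156515155488, 0.0, 253.72141766100162], [0.0, 467.8156515155488, 195.76755081754138], [0.0, 0.0, 1.0]] [-0.12025201  0.          0.          0.          0.        ] [[0.0296, -0.9995, -0.0068, -0.3117], [0.9767, 0.0275, 0.2129, -0.5385], [-0.2126, -0.0129, 0.977, -0.9527], [0.0, 0.0, 0.0, 1.0]]
0.1 [0.16392826 0.60240733 0.24925022] [[-9.64886639e-01  2.62665601e-01 -7.45654998e-04]
 [ 2.62666577e-01  9.64884699e-01 -1.94579629e-03]
 [ 2.08377345e-04 -2.07333149e-03 -9.99997829e-01]] 0.019 [ 0.14088452 -0.38125876  0.82088461]
```

```bash
python3 -c "
import cv2
for n in('scene','top'):
    cv2.imwrite(f'pics/{n}0b.png',cv2.resize(cv2.imread(f'pics/{n}0.png'),(800,600),interpolation=cv2.INTER_CUBIC))"
```

```text
(no output)
```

View pics/scene0b.png

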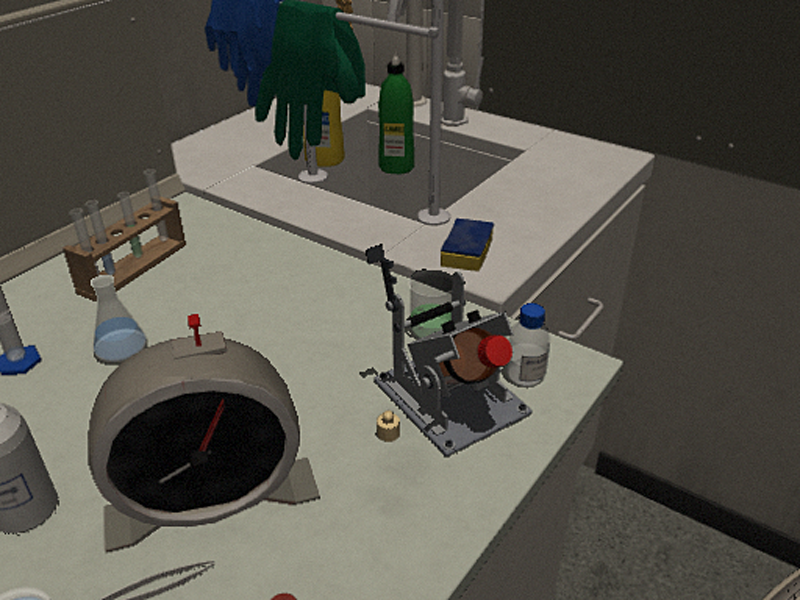

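View pics/top0b.png

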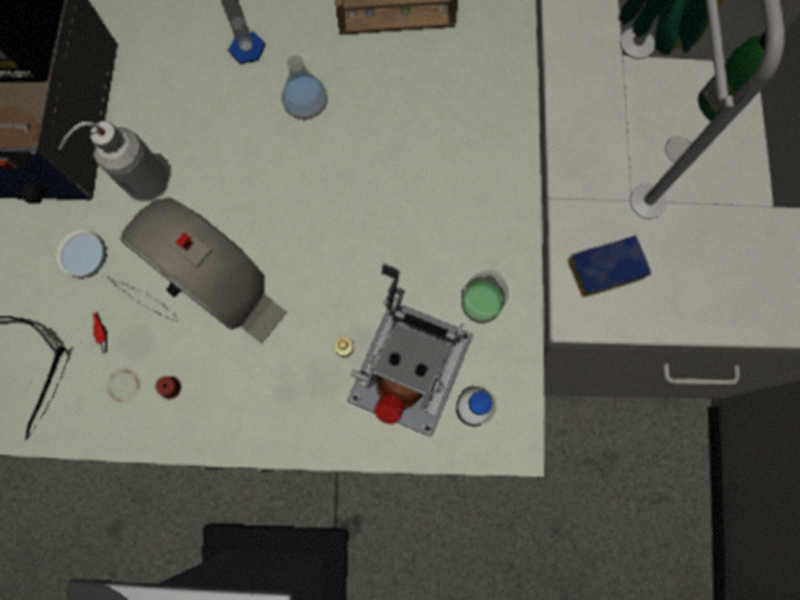

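The top view shows the plate's front corners near (349,400) and (432,435), the cap at (390,410) and the catch tab at (391,270). In the scene view the cap is at (495,350), the tab at (375,255) and the plate corners at (447,453), (530,410) and (377,378). I'll enlarge both for precise pixels.

```bash
python3 -c "
import cv2,numpy as np
a=cv2.imread('pics/scene0.png')[150:300,220:360]; b=cv2.imread('pics/top0.png')[160:290,210:330]
a=cv2.resize(a,None,fx=4,fy=4,interpolation=cv2.INTER_CUBIC);b=cv2.resize(b,None,fx=4.6,fy=4.6,interpolation=cv2.INTER_CUBIC)
f=lambda i:np.clip(i*1.8,0,255).astype('uint8')
cv2.imwrite('pics/sc.png',f(a));cv2.imwrite('pics/tc.png',f(b))
for n in('scene','top'):
  i=cv2.imread(f'pics/{n}0.png').astype(int);m=((i[:,:,2]>90)&(i[:,:,1]<60)&(i[:,:,0]<60)).astype('uint8')
  r=cv2.connectedComponentsWithStats(m);print(n,[(s[:5].tolist(),c.round(1).tolist()) for s,c in zip(r[2],r[3]) if s[4]>40][1:])
"
```

```text
scene [([120, 201, 8, 7, 42], [123.6, 204.1]), ([306, 215, 22, 19, 288], [318.0, 223.5]), ([174, 380, 15, 4, 47], [181.1, 381.8])]
top [([60, 201, 7, 18, 79], [62.7, 211.0]), ([100, 242, 11, 11, 70], [105.0, 246.6]), ([240, 253, 17, 18, 221], [248.6, 261.9])]
```

View pics/sc.png

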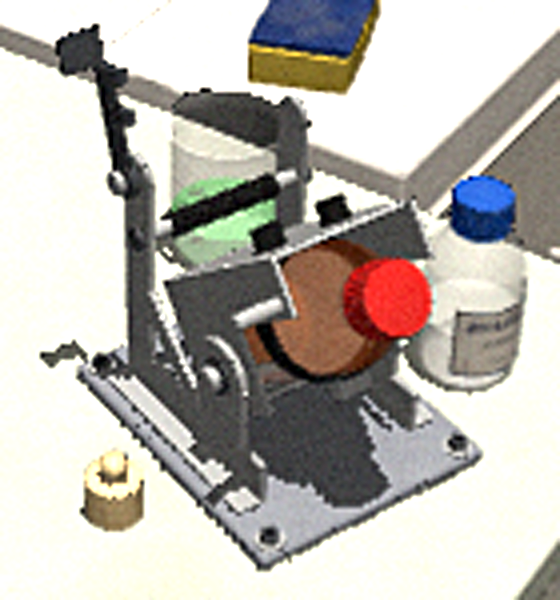

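View pics/tc.png

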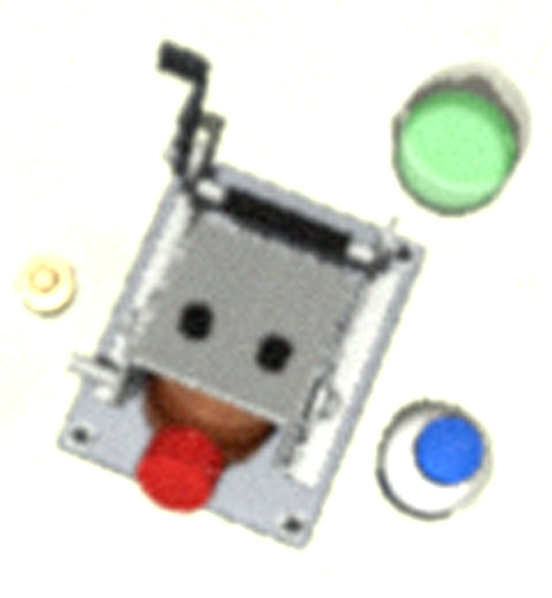

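The crops show these features:

| Feature | Scene crop | Top crop |
|---|---|---|
| Plate corners | (262,560), (480,455), (80,370) | (60,442), (305,546), (425,250) |
| Lock pin end | (240,322) | (75,363) |
| Tab | (80,48) | (183,58) |
| Cap | red blob | red blob |

The brass weight is just left of the stand, the small bottle to the right and the beaker behind.

```bash
cat >h.py <<'E'
from plant import env
import cv2,numpy as np
def ray(c,uv):
    K,D,V=c["camera_matrix"],np.array(c["D"]),np.array(c["view"])
    p=cv2.undistortPoints(np.array([[uv]],float),K,D)[0,0]
    d=V[:3,:3].T@np.array([p[0],-p[1],-1.]);return -V[:3,:3].T@V[:3,3],d/np.linalg.norm(d)
def plane(r,z): return r[0]+r[1]*(z-r[0][2])/r[1][2]
def tri(r,s):
    M=[np.eye(3)-np.outer(d,d) for _,d in(r,s)]
    x=np.linalg.solve(M[0]+M[1],M[0]@r[0]+M[1]@s[0])
    return x,[np.linalg.norm(m@(x-q[0])) for m,q in zip(M,(r,s))]
E
python3 - <<'E'
from h import *
S,T=env.camera("scene"),env.camera("top")
s=lambda u,v:ray(S,(220+(u+.5)/4-.5,150+(v+.5)/4-.5)); t=lambda u,v:ray(T,(210+(u+.5)/4.6-.5,160+(v+.5)/4.6-.5))
np.set_printoptions(precision=4,suppress=True)
print("scene corners",*[plane(s(*p),.008) for p in((262,560),(480,455),(80,370))])
print("top corners FL FR BR",*[plane(t(*p),.008) for p in((60,442),(305,546),(425,250))])
print("cap",tri(ray(S,(318,223.5)),ray(T,(248.6,261.9))))
print("tab",tri(s(80,48),t(183,58)))
print("pin",tri(s(240,322),t(75,363)))
print("catch bolt",tri(s(116,183),t(178,165)))
print("weight",plane(s(113,512),0.013),plane(t(45,286),.02)); print("small",plane(t(430,460),.05), "cap",plane(t(449,450),.1))
E
```

```text
scene corners [ 0.4179 -0.2274  0.008 ] [ 0.3703 -0.3423  0.008 ] [ 0.5605 -0.2823  0.008 ]
top corners FL FR BR [ 0.4205 -0.2307  0.008 ] [ 0.3744 -0.3494  0.008 ] [ 0.5191 -0.405   0.008 ]
cap (array([ 0.3986, -0.2914,  0.1255]), [np.float64(0.0014490170915453988), np.float64(0.0014490170915453708)])
tab (array([ 0.5614, -0.2891,  0.1923]), [np.float64(0.0016663631407393836), np.float64(0.0016663631407395222)])
pin (array([ 0.4445, -0.2445,  0.1207]), [np.float64(0.0006436304722794628), np.float64(0.0006436304722793623)])
catch bolt (array([ 0.5341, -0.2847,  0.131 ]), [np.float64(0.002956075291587551), np.float64(0.0029560752915875296)])
weight [ 0.4863 -0.2091  0.013 ] [ 0.4942 -0.2212  0.02  ]
small [ 0.4135 -0.4044  0.05  ] cap [ 0.414  -0.4079  0.1   ]
```

```bash
cat >>h.py <<'E'
psi=np.deg2rad(-21.);O=np.array([.463,-.316,0])
ex=np.array([np.cos(psi),np.sin(psi),0]);ey=np.array([-ex[1],ex[0],0]);ez=np.array([0,0,1.])
R=np.column_stack([-ex,np.cross(-ez,-ex),-ez])
W=lambda x,y,tip: O+ex*x+ey*y+ez*(tip+env.tip_extent)   # tool centre in stand frame, fingertip height
def F(n=3):
    f=np.mean([(env.hold(.01),env.observe()["ft_force"])[1] for _ in range(n)],0);return np.array([f@ex,f@ey,f[2]])
T=lambda:round(env.observe()["time"],2)
E
python3 - <<'E'
from h import *
np.set_printoptions(precision=2,suppress=True)
o=env.observe()
env.grip(0.0); print(T())
env.move_linear(o["eef_pos"]+[0,0,.13],vel=.3)
env.move_to(W(-.13,0,.30),R); print(T())
env.move_linear(W(-.125,0,.108),vel=.25)
f0=F(8); print(T(),f0)
for x in np.linspace(-.115,-.045,8):
    env.move_linear(W(x,0,.108+(x+.115)*.3),vel=.06); f=F()-f0; print(round(x,3),T(),f)
    if abs(f).max()>6: print("stop");break
np.save("f0.npy",f0)
E
```

```text
0.97
4.67
5.66 [0.11 0.06 0.  ]
-0.115 6.0 [-0.7  -0.27  0.03]
-0.105 6.35 [-0.13 -0.3   0.19]
-0.095 6.7 [-1.16  0.03  0.94]
-0.085 7.05 [-16.78   0.08  13.77]
stop
```

A horizontal push jams by friction, because the rim has to rise steeply as the cradle turns. I'll back off and follow the rim's arc instead.

```bash
cat >>h.py <<'E'
def rim(th): # front rim of cap top, stand frame
    r=np.array([-.0055,.094]);return np.array([-.012+r[0]*np.cos(th)-r[1]*np.sin(th), .062+r[1]*np.cos(th)+r[0]*np.sin(th)])
def P(th,dip=.012,gap=0.): x,z=rim(th); return W(x-.011-gap,0,z-dip)
E
python3 - <<'E'
from h import *
np.set_printoptions(precision=2,suppress=True)
f0=np.load("f0.npy")
env.move_linear(W(-.105,0,.108),vel=.1); print(T(),F()-f0)
for th in np.arange(.90,.29,-.05):
    env.move_linear(P(th),vel=.05); f=F()-f0; print(round(th,2),T(),f)
    if abs(f).max()>6: print("stop");break
c=env.camera("scene");cv2.imwrite("pics/s2.png",cv2.resize(c["color"][130:300,210:370,::-1],None,fx=3.5,fy=3.5))
E
```

```text
7.42 [-0.12 -0.1  -0.18]
0.9 7.74 [-0.26 -0.1  -0.14]
0.85 8.02 [-0.44  0.22 -0.95]
0.8 8.29 [-0.38 -0.42  0.14]
0.75 8.57 [-0.62 -0.26  0.36]
0.7 8.84 [-0.92 -0.01  0.61]
0.65 9.12 [-0.1   0.24 -0.18]
0.6 9.39 [-0.07 -0.07  0.15]
0.55 9.67 [-0.06 -0.21  0.17]
0.5 9.94 [0.   0.05 0.36]
0.45 10.22 [-0.22 -0.71 -0.03]
0.4 10.49 [-0.29  0.12 -0.24]
0.35 10.77 [-0.35 -0.1  -0.04]
0.3 11.04 [ 0.03  0.12 -0.1 ]
```

View pics/s2.png

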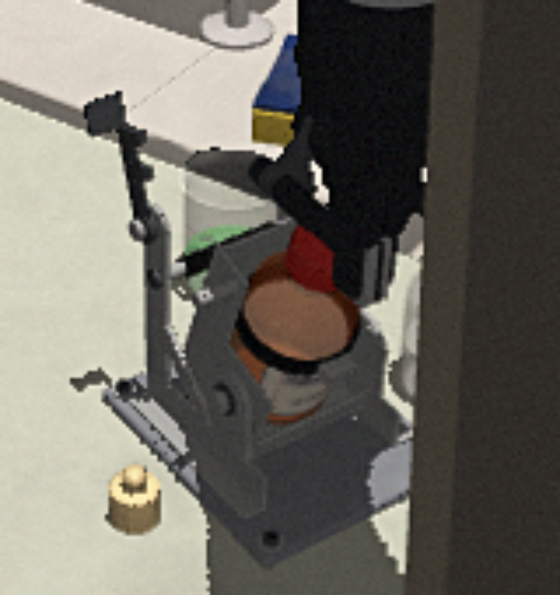

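The bottle has followed the finger, which is in contact with the red cap at (330,265), and about 0.3 rad of tilt remains. I'll continue to the stop.

```bash
python3 - <<'E'
from h import *
np.set_printoptions(precision=2,suppress=True)
f0=np.load("f0.npy")
def go(ths,v,lim):
    for th in ths:
        env.move_linear(P(th),vel=v); f=F()-f0; print(round(th,3),T(),f)
        if -f[0]>lim: print("stop");return True
if not go(np.arange(.25,.09,-.05),.05,5):
  if not go(np.arange(.085,-.001,-.015),.03,4):
    go(np.arange(-.01,-.09,-.01),.02,4)
E
```

```text
0.25 11.37 [-0.07 -0.2   0.33]
0.2 11.64 [ 0.08 -0.31 -0.29]
0.15 11.92 [ 0.25 -0.03 -0.25]
0.1 12.19 [-0.17  0.34  0.27]
0.085 12.47 [ 0.05 -0.02 -0.22]
0.07 12.74 [-0.13  0.13 -0.13]
0.055 13.02 [ 0.18 -0.7   0.37]
0.04 13.29 [0.03 0.43 0.15]
0.025 13.57 [-0.42 -0.35  0.17]
0.01 13.84 [-0.07 -0.23 -0.14]
-0.01 14.12 [0.38 0.28 0.16]
-0.02 14.39 [-0.43  0.01 -0.35]
-0.03 14.67 [-3.29  0.06  1.6 ]
-0.04 14.94 [-5.71 -0.31  3.51]
stop
```

```bash
python3 - <<'E'
from h import *
env.move_linear(W(-.075,0,.142),vel=.12)
env.move_linear(W(-.075,0.0,.25),vel=.25)
env.move_linear(W(.13,.066,.25),vel=.25)
print(T(),F())
for n,sl in(("scene",np.s_[120:300,210:370]),("top",np.s_[150:300,200:340])):
    c=env.camera(n);i=c["color"];cv2.imwrite(f"pics/{n}3.png",i[:,:,::-1])
    i=i.astype(int);m=((i[:,:,0]>80)&(i[:,:,1]<60)&(i[:,:,2]<60)).astype('uint8');r=cv2.connectedComponentsWithStats(m)
    print(n,[(s[:5].tolist(),q.round(1).tolist()) for s,q in zip(r[2],r[3]) if s[4]>40][1:])
a=cv2.resize(np.clip(cv2.imread("pics/scene3.png")[130:290,220:340]*1.6,0,255).astype('uint8'),None,fx=3.3,fy=3.3)
b=cv2.resize(np.clip(cv2.imread("pics/top3.png")[140:300,210:330]*1.6,0,255).astype('uint8'),None,fx=3.3,fy=3.3)
cv2.imwrite("pics/c3.png",np.hstack([a,b]))
E
```

```text
17.1 [-0.44387915  0.23325118 -0.54351467]
scene [([121, 201, 8, 20, 86], [124.7, 208.5]), ([128, 256, 15, 33, 91], [135.1, 273.3])]
top [([254, 218, 18, 19, 273], [262.4, 226.9])]
```

View pics/c3.png

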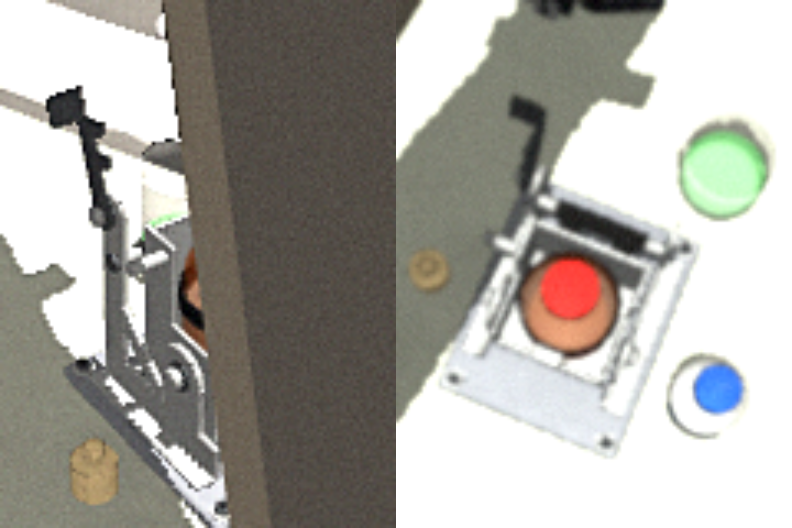

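```bash
sed -i 's/^R=np/O=O+ex*.0025\nR=np/' h.py; cat >>h.py <<'E'
def C(ph,y=.066):
    s=np.clip((ph-.2)/.7,0,1)
    return W(.056-.064*np.cos(ph)+.004*np.sin(ph)+.011*s,y,.133+.064*np.sin(ph)+.004*np.cos(ph))
E
python3 - <<'E'
from h import *
np.set_printoptions(precision=3,suppress=True)
c=env.camera("top")
for uv,z in(((262.4,226.9),.154),((241.2-.5,213.3-.5),.125)):
    p=plane(ray(c,uv),z)-O; print("stand",p@ex,p@ey)
env.move_linear(W(.13,.066,.183),vel=.2); f0=F(8); np.save("f1.npy",f0); print(T(),f0)
env.move_linear(C(2.15),vel=.1)
for ph in np.arange(2.1,.79,-.1):
    env.move_linear(C(ph),vel=.06); f=F()-f0; print(round(ph,2),T(),f)
    if abs(f).max()>5: print("stop");break
b=cv2.resize(env.camera("scene")["color"][110:270,200:340,::-1],None,fx=3.3,fy=3.3)
a=cv2.resize(env.camera("top")["color"][140:300,220:320,::-1],None,fx=3.3,fy=3.3)
cv2.imwrite("pics/c4.png",np.clip(np.hstack([b,a])*1.5,0,255).astype('uint8'))
E
```

```text
stand -0.0002902536150263165 0.001164040860249169
stand 0.013407238809108435 0.05330651226950353
17.82 [-0.062  0.19   0.609]
2.1 18.5 [-0.005 -0.386 -0.317]
2.0 18.78 [ 0.272  0.017 -0.121]
1.9 19.07 [-0.513  0.249 -0.664]
1.8 19.35 [-0.225 -0.519 -0.628]
1.7 19.63 [-0.136 -0.016 -0.734]
1.6 19.92 [ 0.425 -0.47  -1.051]
1.5 20.2 [-0.286 -0.28  -0.863]
1.4 20.48 [ 0.193 -0.109 -0.822]
1.3 20.77 [ 0.268 -0.389 -0.636]
1.2 21.05 [-0.203 -0.216 -1.204]
1.1 21.33 [ 0.083 -0.201 -0.902]
1.0 21.62 [-0.239  0.054 -0.807]
0.9 21.9 [-0.407 -0.02  -0.729]
0.8 22.2 [-0.655 -0.842 -0.252]
```

View pics/c4.png

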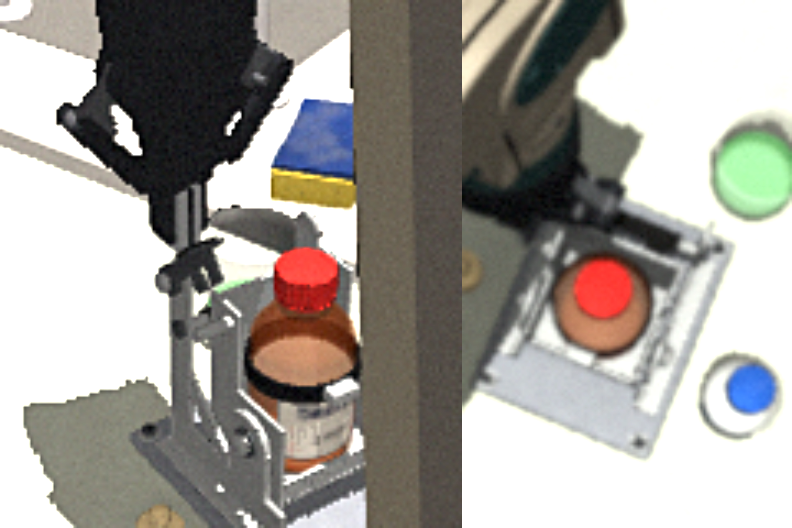

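The tab at (190,265) is moving forward under the fingertips, and the bottle stands upright. I'll continue down onto the pin.

```bash
python3 - <<'E'
from h import *
np.set_printoptions(precision=2,suppress=True)
f0=np.load("f1.npy")
for ph in np.r_[np.arange(.7,.19,-.1),np.arange(.15,-.13,-.03)]:
    env.move_linear(C(ph),vel=.04 if ph>.18 else .02); f=F()-f0; print(round(ph,2),T(),f)
    if f[2]>4 or abs(f[:2]).max()>5: print("stop");break
b=cv2.resize(env.camera("scene")["color"][110:270,200:340,::-1],None,fx=3.7,fy=3.7)
cv2.imwrite("pics/c5.png",np.clip(b*1.5,0,255).astype('uint8'))
E
```

```text
0.7 22.67 [ 0.17  0.   -0.79]
0.6 23.03 [-0.17 -0.27 -0.4 ]
0.5 23.39 [ 0.19  0.18 -0.61]
0.4 23.75 [ 0.56 -0.2  -0.92]
0.3 24.11 [ 0.01  0.07 -0.34]
0.2 24.46 [ 0.31  0.06 -0.88]
0.15 24.79 [-0.26 -0.18 -0.74]
0.12 25.07 [ 0.12 -0.01 -0.69]
0.09 25.34 [ 0.28  0.03 -0.69]
0.06 25.62 [-0.05 -0.42 -1.01]
0.03 25.89 [ 0.35 -0.06 -0.35]
0.0 26.17 [ 0.   -0.16 -0.29]
-0.03 26.44 [-2.65  1.11  7.89]
stop
```

View pics/c5.png

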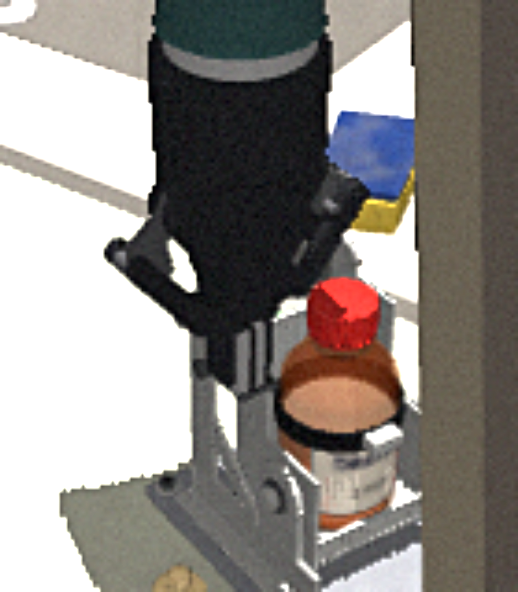

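The fingertips met firm resistance at the home height. I'll rise, swing away and check.

```bash
python3 - <<'E'
from h import *
p=env.observe()["eef_pos"]
env.move_linear(p+[0,0,.15],vel=.15)
env.move_to([.36,.30,.40],R); print(T())
s=env.camera("scene")["color"];t=env.camera("top")["color"]
cv2.imwrite("pics/s6.png",s[:,:,::-1])
b=cv2.resize(s[150:300,220:360,::-1],(560,600),interpolation=cv2.INTER_CUBIC)
a=cv2.resize(t[160:290,230:320,::-1],(240,347));a=np.vstack([a,np.zeros((253,240,3),'uint8')])
cv2.imwrite("pics/c6.png",np.clip(np.hstack([b,a])*1.7,0,255).astype('uint8'))
E
```

```text
29.71
```

View pics/c6.png

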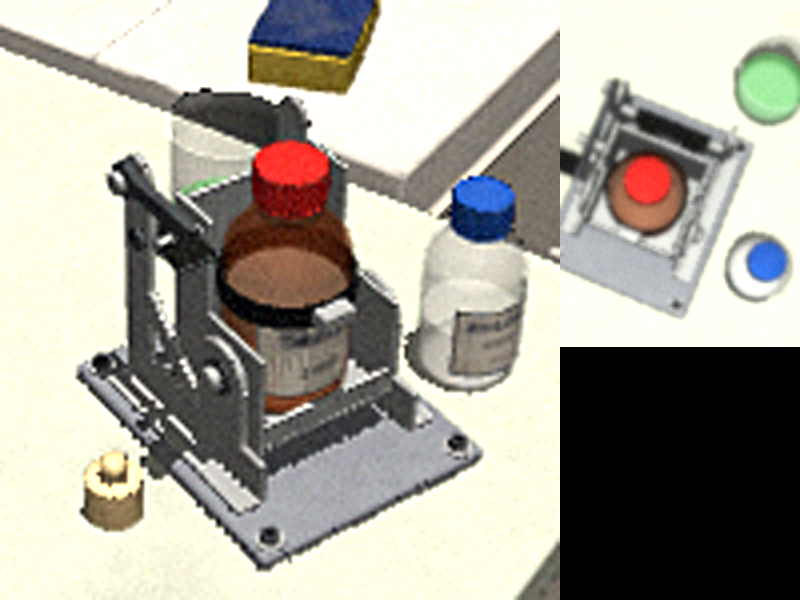

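The catch lies over the pin at (165,240), and its tab is near (188,245). The bystanders haven't moved. I'll check numerically that it is fully home.

```bash
python3 - <<'E'
from h import *
c=env.camera("scene");V=np.array(c["view"])
def pr(x,y,z):
    p=V@np.r_[O+ex*x+ey*y+ez*z,1];p=p[:3]*[1,-1,-1]
    u=cv2.projectPoints(p[None],np.zeros(3),np.zeros(3),c["camera_matrix"],np.array(c["D"]))[0][0,0]
    return ((u-[220,150])*4+1.5).round(0)
for ph in(0,.1,.2):
    print(ph,[pr(.056-r*np.cos(ph)+.004*np.sin(ph),y,.133+r*np.sin(ph)+.004*np.cos(ph)) for r,y in((.064,.06),(.073,.071),(.073,.049),(.055,.071))])
print("pin",pr(.014,.062,.125),"hinge",pr(.056,.06,.133),"cap top",pr(0,0,.156))
i=cv2.imread("pics/s6.png")[185:222,235:290]
cv2.imwrite("pics/c7.png",np.clip(cv2.resize(i,None,fx=12,fy=12,interpolation=cv2.INTER_CUBIC)*1.8,0,255).astype('uint8'))
E
```

```text
0 [array([189., 246.]), array([179., 266.]), array([222., 248.]), array([156., 244.])]
0.1 [array([188., 233.]), array([178., 251.]), array([221., 233.]), array([155., 233.])]
0.2 [array([186., 220.]), array([176., 236.]), array([219., 218.]), array([153., 222.])]
pin [156. 244.] hinge [108. 181.] cap top [291. 156.]
```

View pics/c7.png

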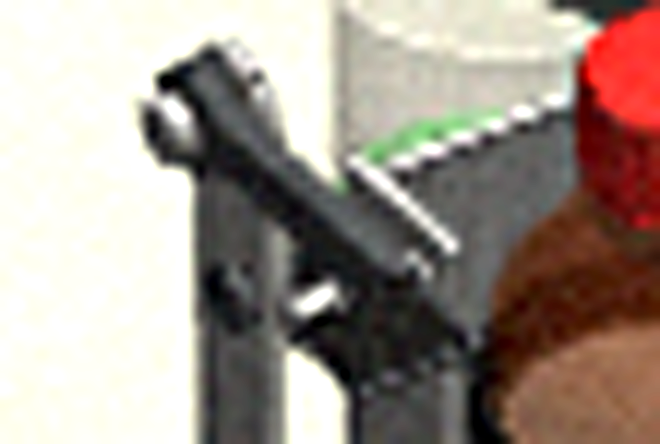

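The tab's corners map to (177,268), (217,253) and (157,252). These match the angle-0 prediction, so the catch is home.

```bash
python3 -c "
from h import *
print(T(),env.close_job())"
```

```text
the job is handed in; nothing more can be done
29.86 None
```

The job is handed in at 29.9 s: the bottle stands upright against its back stop, the catch is home over the locking pin, and the bystanders look unmoved. My first push jammed at about 17 N per axis (roughly 22 N in total) before I backed off; later pushes stayed under about 9 N.

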